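# Let the orange bottle out of the loan rack

### The arm

A 6-joint arm with a two-finger parallel gripper is mounted at the origin on the work surface. World frame = base frame: x ahead of the robot, y to its left, z up, the work surface at z = 0. Lengths are in m, angles in rad, forces in N, time in s.
With the tool pointing down it reaches from about 0.3 to 0.775 m from the base axis. Payload 14.6 kg.
Tool frame: the origin (TCP) lies on the centre line of the jaws, within the pads' length; the fingertips stand 19 mm ahead of it and the grasp point (between the pads) is the TCP; z points along the fingers, x is the direction in which the jaws open and shut, and the axes are right-handed (so a half turn about z gives the same grasp; the last joint's range is limited). The gripper opens to 94 mm and grips with 3 to 60 N. Pads are 16 mm wide; open, the fingers measure 119 mm over their backs; the gripper's body (75 mm by 177 mm) begins 78 mm behind the grasp point.
Start: joints at [-1.253, 0.3, 1.521, -0, 1.321, -0.067], TCP at [0.206, -0.51, 0.224] pointing down, gripper open.
Joint ranges: [-3.03, 3.03], [-0.79, 2.21], [0.23, 2.52], [-1.04, 4.18], [0, 3.07], [-2.55, 2.55]. Speed limits (rad/s): [2.22, 2.22, 2.57, 3.14, 3.14, 3.14].

### API

Orientations are given as [roll, pitch, yaw] about the fixed x, y, z axes, in that order (R = Rz(yaw) Ry(pitch) Rx(roll)).
In Python, from station import ctrl, imaging gives the robot as it stands.
- The arm moves only by the shell command python3 -m handwheel 'ROWS' [OPENING] [FORCE]. ROWS is JSON, a list that holds one entry, the list of rows, each a list of 4 numbers: the shift along the tool's x, y, z in m, then the turn about the tool's z in rad. A call has 1 to 10 rows; each row shifts and turns the pose as measured when the row begins, along the tool's axes as they then stand; what a row does not reach is not made up. A row lasts 1/10 s, in which the tool goes at most 50 mm and 8.59 degrees, less where a joint would pass 70% of its speed; a pose out of reach is approached as far as the arm can. A call is refused whole if a number of a shift passes 0.05 or a number of a turn 0.15, either way. A call with a gripper value outside its range is refused whole. OPENING is the finger opening in m, from 0 to 0.094, set as the call begins (- or left out, the last holds). The fingers move at their own pace and stop on an object; FORCE is the grip in N (left out, the last holds). Time passes only in rows, so rows that do not move let the fingers close. It gives the time, the measured TCP pose, the force and the opening at its end, in the units of the state.
- ctrl.get_obs(): the state, without advancing time (a new reading comes with each control period).
- imaging.camera(name): name is "side" or "top"; returns the picture (384x512x3 uint8, red, green, blue); there is no depth.
- imaging.camera_model(name): a dict with "camera_matrix" (3x3 intrinsics, pixels), "k1" (the pictures are not rectified: a ray, as slopes to the right and down, at radius r is drawn at 1 + k1 r^2 times it, then the intrinsics apply), "position" and "attitude" of the camera in the world. Camera axes: x right, y up, looking along -z (the intrinsics and any distortion apply to the point x, -y, -z); pixel columns grow to the right and rows downward; lengths in m; the calibration is good to about 2 mm. A picture is of the moment at which its call begins. camera_model takes no time and is no camera call.
- ctrl.hand_in(): hands the job in, once; it reports no verdict.
The state is a dict: "time_s": time; "qpos": joint angles; "joint_vel": joint speeds; "tau": joint torques, N m; "ee_pos": TCP position; "eef_rot": TCP orientation; "force": force on the tool from outside, world axes, zero at the start; "moment": the same for the moment, N m; "grip_width": finger opening in m.
Only numpy, scipy, OpenCV 4.12 (cv2) and the standard library are available. Lean on these libraries where they do the work, as an engineer would, in place of code of your own. Each camera call takes 0.05 s, during which the arm holds its last target. There are 200 camera calls.

### The job

With the fingertips, press down the yellow pad of the lever beside the lane that holds the orange bottle, so that its gate lifts and the bottle rolls down to the end stop; then let the lever come back up so that the gate is fully shut again, and move clear. Do not touch or lift either bottle, do not press the lever of the blue bottle's lane, and leave the blue bottle and everything else on the table where it is.

Things in the scene. Friction and masses are not known exactly. Their poses are not given: they have to be found in the camera images.
- rack: bottle rack fixed to the table, base 315 x 432 mm, under 180 mm tall even with a lever down: two lanes, 160 mm wide inside, that slope down towards the robot. Origin in the middle of the base at table height; x points up the slope (away from the robot), y to the rack's left, z up. Left lane centred at y = +83 mm, right lane at y = -83 mm
- left_stop (a point): middle of the left lane's wooden end stop, on its uphill face at lane level, rack x = -90, y = +83, z = 26 mm. A bottle let through rolls down to it by itself in about a second; its axis then lies 28 mm uphill of this face, 61 mm above the table
- right_stop (a point): middle of the right lane's wooden end stop, on its uphill face at lane level, rack x = -90, y = -83, z = 26 mm. A bottle let through rolls down to it by itself in about a second; its axis then lies 28 mm uphill of this face, 61 mm above the table
- angle_left (a joint): angle of the rocking lever outside the left lane, rad: 0 = at rest, gate shut; grows as the yellow pad is pressed down, up to a stop at 0.48. The gate lets a bottle under from about 0.36. A spring and the gate's weight bring it back to 0 when let go. It takes about 4 N on the pad to start it and 7 N to hold it fully down
- lever_left: the rocking lever outside the left lane: grey beam with a yellow press pad at the end nearest the robot and, at the other end, a cross bar with a red gate plate across the lane. Origin on its pivot, y along the pivot axis, x along the beam towards the gate
- pad_left (a point): the left lever's yellow press pad, the point in the middle of its top face; 50 mm (along rack x) x 32 mm, at the lever's end nearest the robot, 115 mm above the table at rest. It swings with the lever about the pivot, and sinks about 45 mm
- pivot_left (a point): pivot of the left lever, at rack x = -130, y = +191, z = 95 mm; its axis is parallel to rack y. At rest, the pad's top middle lies 95 mm towards the robot (rack -x) from it and 20 mm above it; the gate (red plate, across the lane at rack x = 0) is 130 mm to the other side
- angle_right (a joint): angle of the rocking lever outside the right lane, rad: 0 = at rest, gate shut; grows as the yellow pad is pressed down, up to a stop at 0.48. The gate lets a bottle under from about 0.36. A spring and the gate's weight bring it back to 0 when let go. It takes about 4 N on the pad to start it and 7 N to hold it fully down
- lever_right: the rocking lever outside the right lane: grey beam with a yellow press pad at the end nearest the robot and, at the other end, a cross bar with a red gate plate across the lane. Origin on its pivot, y along the pivot axis, x along the beam towards the gate
- pad_right (a point): the right lever's yellow press pad, the point in the middle of its top face; 50 mm (along rack x) x 32 mm, at the lever's end nearest the robot, 115 mm above the table at rest. It swings with the lever about the pivot, and sinks about 45 mm
- pivot_right (a point): pivot of the right lever, at rack x = -130, y = -191, z = 95 mm; its axis is parallel to rack y. At rest, the pad's top middle lies 95 mm towards the robot (rack -x) from it and 20 mm above it; the gate (red plate, across the lane at rack x = 0) is 130 mm to the other side
- orange_center (a point): middle of the orange bottle (56 mm diameter, 148 mm long, with a black cap), on its axis, half-way along. It lies across one of the two lanes behind the gate, its axis at rack x = 31 mm, 81 mm above the table, and can be in either lane
- bottle_orange: the orange bottle; origin at its middle, y along its axis; it turns as it rolls
- blue_center (a point): middle of the blue bottle (56 mm diameter, 148 mm long, with a black cap), on its axis, half-way along. It lies across one of the two lanes behind the gate, its axis at rack x = 31 mm, 81 mm above the table, and can be in either lane
- bottle_blue: the blue bottle; origin at its middle, y along its axis; it turns as it rolls
- mug_mid (a point): steel cup, 72 mm across, 75 mm tall, standing between the two levers; the point is its middle, half-way up; a bystander
- can_mid (a point): green-labelled can, 68 mm across, 80 mm tall, standing between the two levers; the point is its middle, half-way up; a bystander
- green_bottle_mid (a point): green bottle standing upright, 66 mm across, 190 mm tall; the point is its middle, half-way up; a bystander
- tape_roll_mid (a point): yellow roll of tape lying flat, 84 mm across, 30 mm tall; the point is its middle, half-way up; a bystander
- torch_mid (a point): black and orange torch lying on its side, 120 mm long, 36 mm tall; the point is its middle, half-way up; a bystander
- tin_mid (a point): red tin, 100 x 70 x 35 mm; the point is its middle, half-way up; a bystander
- compass_mid (a point): grey round compass, 60 mm across, 14 mm tall; the point is its middle, half-way up; a bystander
Mind the look-alikes: they are no part of the job. What is meant by the bottle_blue is not pink, and is the smaller of those in its own colour.

How it is judged:
On the way, in this order (a step that is already met when the one before it is completed fails the run):
1. the fingers press the pad of the lever of the orange bottle's lane and its gate rises (((y of orange_center in the frame of rack above 0 m and value of joint angle_left above 0.22 rad and contact force between the fingers and lever_left above 1 N and distance between the grasp point and pad_left below 0.09 m) or (y of orange_center in the frame of rack below 0 m and value of joint angle_right above 0.22 rad and contact force between the fingers and lever_right above 1 N and distance between the grasp point and pad_right below 0.09 m))).
2. the orange bottle has rolled down to the end stop (x of orange_center in the frame of rack between -0.075 and -0.052 m and z of orange_center in the frame of rack between 0.05 and 0.07 m and linear speed of bottle_orange below 0.02 m/s), for 0.1 s.
At the end, for the whole second after the job is handed in: The orange bottle lies still in its lane against the end stop (axis between 52 and 75 mm downhill of the gate, 50 to 70 mm above the table); both levers are back up (below 0.03 rad), so both gates are shut; the blue bottle is still behind its gate (axis 20 to 45 mm uphill of it) (all of step 2 and value of joint each of angle_left, angle_right below 0.03 rad and x of blue_center in the frame of rack between 0.02 and 0.045 m and z of blue_center in the frame of rack between 0.07 and 0.1 m); the robot touches nothing.
It fails at once if the robot touches a bottle (contact force between any of the fingers, the arm and bottle_orange above 0.5 N or contact force between any of the fingers, the arm and bottle_blue above 0.5 N).
It fails at once if a bottle is lifted out of its lane (z of any of orange_center, blue_center in the frame of rack above 0.12 m).
It fails at once if the lever of the blue bottle's lane is pressed ((y of orange_center in the frame of rack above 0 m and value of joint angle_right above 0.12 rad) or (y of orange_center in the frame of rack below 0 m and value of joint angle_left above 0.12 rad)).
It fails at once if the blue bottle leaves its place behind the gate (distance of blue_center from where it was at the start of the episode above 0.02 m).
It fails at once if something else on the table is moved by more than 25 mm (distance of any of mug_mid, can_mid, green_bottle_mid, tape_roll_mid, torch_mid, tin_mid, compass_mid from where it was at the start of the episode above 0.025 m).
It also fails if it takes over 32 s, if anything falls off the work surface, if the arm or the gripper's body presses on something with over 40 N, if the wrist force passes 120 N, or if a joint passes its speed limit or range.

## Working session

There is one attempt and no reset: what is moved stays moved. The work goes in short steps, Python scripts to look and compute and a shell command to move; the robot and the scene stay as the last step left them, time stands still between calls to the robot, and variables do not carry over. Pictures are saved under pics/ and viewed, about 8 in all and at most 12, crops included, and the job is handed in when it is done.

```bash
mkdir -p pics; python3 - <<'E'
from station import ctrl, imaging
import cv2
for n in("top","side"):
    cv2.imwrite(f"pics/{n}0.png",cv2.resize(imaging.camera(n)[:,:,::-1],(768,576)))
    print(imaging.camera_model(n))
print(ctrl.get_obs())
E
```

```text
{'camera_matrix': array([[400.51972975,   0.        , 256.45984574],
       [  0.        , 400.51972975, 188.87033862],
       [  0.        ,   0.        ,   1.        ]]), 'k1': 0.027441444287492116, 'position': array([0.43270104, 0.01519105, 1.28800772]), 'attitude': array([ 0.12169019,  0.00401479, -1.58403674])}
{'camera_matrix': array([[350.5456516 ,   0.        , 259.2599323 ],
       [  0.        , 350.5456516 , 196.76501196],
       [  0.        ,   0.        ,   1.        ]]), 'k1': -0.06363725157481044, 'position': array([0.14940032, 0.75870871, 1.01140746]), 'attitude': array([ 0.75350925, -0.01532921, -2.6328801 ])}
{'time_s': 0.1, 'qpos': array([-1.25257115e+00,  3.00402930e-01,  1.52153115e+00, -8.91513821e-06,
        1.32067028e+00, -6.66006794e-02]), 'joint_vel': array([-0.00097758, -0.00226652, -0.00054182, -0.00102803, -0.00094426,
       -0.00032538]), 'tau': array([ 1.44274949e-03, -5.32648516e+01, -3.53283012e+01,  7.10045197e-02,
        2.35166081e-02, -4.26889824e-05]), 'ee_pos': array([ 0.20639656, -0.50957345,  0.22394483]), 'eef_rot': array([-3.14153394e+00,  1.01004038e-03, -1.18596823e+00]), 'force': array([-0.5170669 ,  0.70035205,  0.81581545]), 'moment': array([-0.01588629, -0.00899271, -0.01363573]), 'grip_width': 0.09391800050851497}
```

View pics/top0.png

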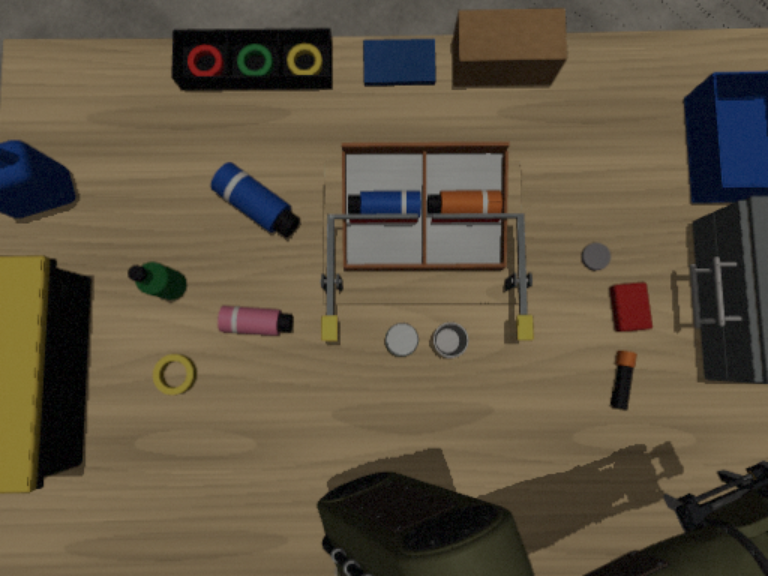

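View pics/side0.png

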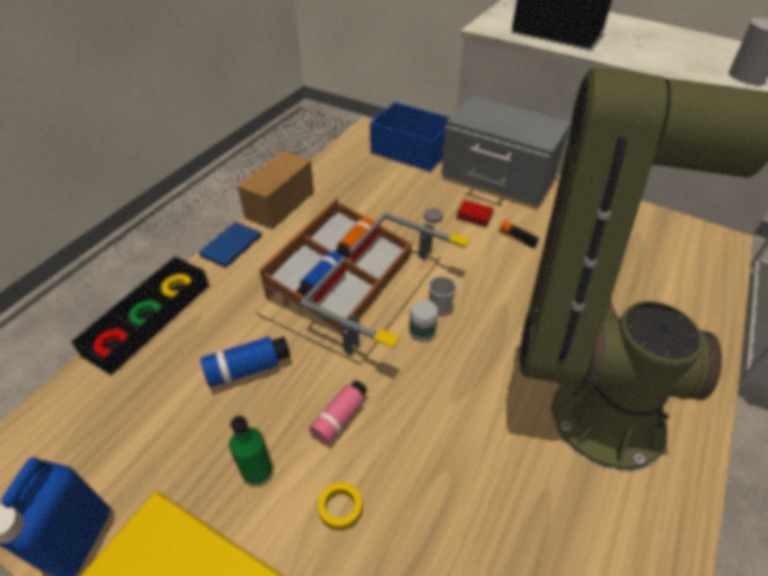

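Top view:
- The orange bottle is at (467,203), in the right lane. The rack's blue bottle is at (385,203), in the left lane.
- Look-alikes: large blue bottle (255,200), pink bottle (250,320), orange-ended torch (625,380).
- Candidate pads: left (330,328) and right (525,328). The right one is mine, because the orange bottle lies at rack y<0.

Next I check the choice in a crop and locate the pads.

```bash
cat > h.py <<'E'
import numpy as np, cv2
from scipy.spatial.transform import Rotation as R
from station import ctrl, imaging
def world(n,u,v,z):  # full-res pixel -> world at height z
    m=imaging.camera_model(n)
    d=cv2.undistortPoints(np.array([[[u,v]]],float),m["camera_matrix"],np.array([m["k1"],0,0,0.]))[0,0]
    r=R.from_euler("xyz",m["attitude"]).as_matrix()@[d[0],-d[1],-1]
    return m["position"]+r*(z-m["position"][2])/r[2]
E
python3 - <<'E'
from h import *
im=imaging.camera("top")
cv2.imwrite("pics/crop1.png",cv2.resize(im[80:240,205:375,::-1],None,fx=4.5,fy=3.75*1.0,interpolation=cv2.INTER_CUBIC) if 0 else cv2.resize(im[85:235,210:370,::-1],None,fx=4,fy=4,interpolation=cv2.INTER_CUBIC))
hsv=cv2.cvtColor(im,cv2.COLOR_RGB2HSV)
m=cv2.inRange(hsv,(22,150,90),(35,255,255))
n,l,s,c=cv2.connectedComponentsWithStats(m)
for i in range(1,n):
    if s[i,4]>30: print(s[i],c[i],world("top",*c[i],.115))
E
```

```text
[192  29  22  21 226] [202.56637168  39.11061947] [1.04311414 0.17781714 0.115     ]
[   0  171   30  158 3956] [ 12.22952477 244.2239636 ] [0.42533557 0.7231456  0.115     ]
[214 210  11  18 158] [219.05063291 218.42405063] [0.49065099 0.12853374 0.115     ]
[344 210  12  16 151] [349.60264901 217.9602649 ] [ 0.48698853 -0.25255699  0.115     ]
[102 236  27  27 285] [115.21754386 249.27368421] [0.4059697  0.42845708 0.115     ]
```

View pics/crop1.png

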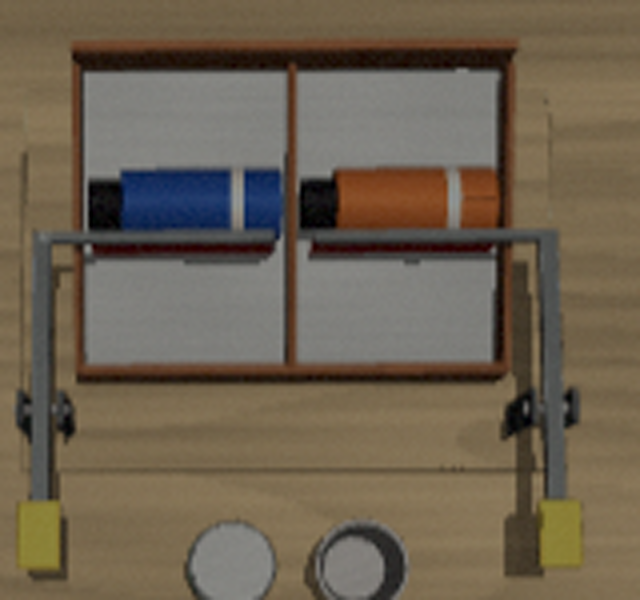

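The crop confirms it: orange bottle in the right lane (crop 415,198), and its lever's yellow pad is the right one (crop 560,535). That puts the pad at world (0.487, -0.253, 0.115). I'll close the fingers and turn the jaws along world y, then travel over.

```bash
python3 -m handwheel '[[[0,0,0,0.13],[0,0,0,0.13],[0,0,0,0.13],[-0.03,-0.033,0,0],[-0.03,-0.033,0,0],[-0.03,-0.033,0,0],[-0.03,-0.033,0,0],[-0.03,-0.033,0,0],[-0.03,-0.033,0,0],[0,0,0,0]]]' 0 10
```

```text
time_s: 1.15
ee_pos: [0.4139, -0.3269, 0.2217]
eef_rot: [3.139, 0.005, -1.597]
force: [-0.2, -0.7, -0.2]
grip_width: 0.0173
```

```bash
python3 -m handwheel '[[[-0.025,-0.025,0,0],[-0.025,-0.025,0,0],[-0.015,-0.015,0,0],[-0.005,-0.005,0,0],[0,0,0,0],[0,0,0,0]]]' 0 10; python3 -c "
from h import *
im=imaging.camera('top');cv2.imwrite('pics/crop2.png',cv2.resize(im[130:280,270:430,::-1],None,fx=4,fy=4,interpolation=2))"
```

```text
time_s: 1.75
ee_pos: [0.4866, -0.2574, 0.2206]
eef_rot: [3.137, 0.005, -1.596]
force: [-0.6, -0.3, 0.4]
grip_width: 0.0007
```

View pics/crop2.png

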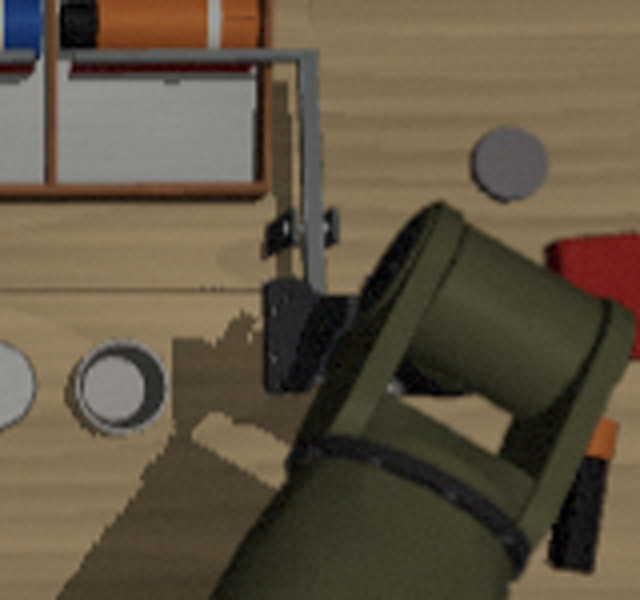

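The gripper is over the right pad and clear of the mug (crop 120,388). Next I descend to just above the pad, with a 4 mm sideways correction.

```bash
python3 -m handwheel '[[[-0.004,0,0.03,0],[0,0,0.03,0],[0,0,0.02,0],[0,0,0,0]]]'; python3 -m handwheel '[[[0,0,0.012,0],[0,0,0.012,0],[0,0,0.012,0]]]'
```

```text
time_s: 2.2
ee_pos: [0.4838, -0.2569, 0.1394]
eef_rot: [3.139, 0.004, -1.602]
force: [-0.3, 0.6, 0.4]
grip_width: 0.0007
time_s: 2.5
ee_pos: [0.4836, -0.2589, 0.1065]
eef_rot: [-3.141, 0.002, -1.604]
force: [1.1, 4.7, 6.6]
grip_width: 0.0005
```

```bash
python3 -m handwheel '[[[-0.003,0,0.01,0],[-0.002,0,0.008,0],[0,0,0.003,0]]]'; python3 -c "
from h import *
im=imaging.camera('side');cv2.imwrite('pics/crop3.png',cv2.resize(im[120:270,165:325,::-1],None,fx=4,fy=4,interpolation=2))"
```

```text
time_s: 2.8
ee_pos: [0.4854, -0.2571, 0.0888]
eef_rot: [-3.133, -0.004, -1.606]
force: [-4.7, 8.2, 11.6]
grip_width: 0.0005
```

View pics/crop3.png

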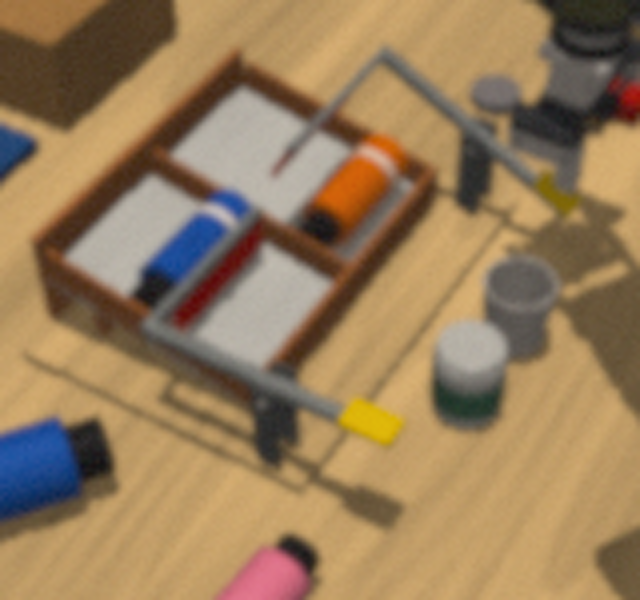

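The right gate is up and the orange bottle (crop 355,190) has rolled past it. I hold the pad down until the bottle settles, then raise.

```bash
python3 -m handwheel '[[[0,0,0,0],[0,0,0,0],[0,0,0,0],[0,0,0,0],[0,0,0,0],[0,0,0,0],[0,0,0,0],[0,0,0,0]]]'; python3 -c "
from h import *
im=imaging.camera('side');cv2.imwrite('pics/crop4.png',cv2.resize(im[120:270,165:325,::-1],None,fx=4,fy=4,interpolation=2))"
```

```text
time_s: 3.65
ee_pos: [0.4839, -0.258, 0.0972]
eef_rot: [-3.132, -0.001, -1.609]
force: [-3.5, 5.9, 5.4]
grip_width: 0.0003
```

View pics/crop4.png

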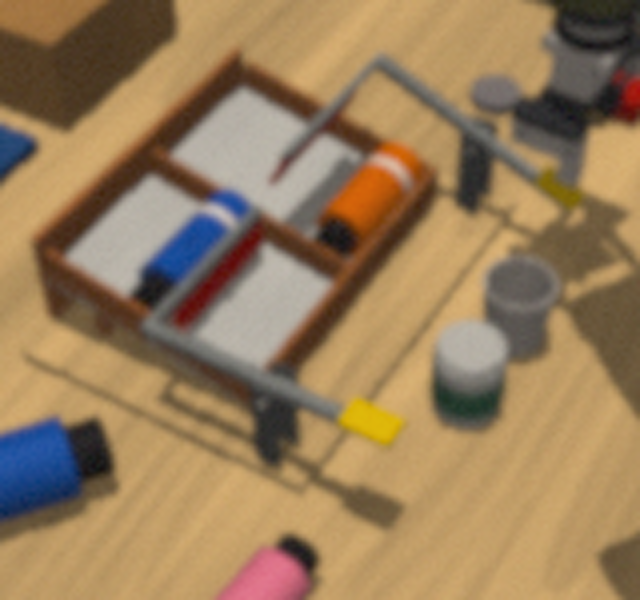

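The orange bottle (crop 370,195) now lies against the end stop. I raise gently and move clear.

```bash
python3 -m handwheel '[[[0,0,-0.008,0],[0,0,-0.01,0],[0,0,-0.01,0],[0,0,-0.015,0],[0,0,-0.03,0],[0,0,-0.03,0],[0,0,-0.03,0],[0.03,0.03,0,0],[0.03,0.03,0,0],[0.03,0.03,0,0]]]';python3 -m handwheel '[[[0.03,0.03,0,0],[0.03,0.03,0,0],[0.03,0.03,0,0],[0,0,0,0],[0,0,0,0],[0,0,0,0]]]'; python3 -c "
from h import *
im=imaging.camera('side');cv2.imwrite('pics/crop5.png',cv2.resize(im[120:270,165:325,::-1],None,fx=4,fy=4,interpolation=2))
im=imaging.camera('top');cv2.imwrite('pics/crop6.png',cv2.resize(im[85:235,210:370,::-1],None,fx=4,fy=4,interpolation=2))"
```

```text
time_s: 4.7
ee_pos: [0.3888, -0.3476, 0.2457]
eef_rot: [-3.12, -0.01, -1.606]
force: [1.5, 0.2, -0.6]
grip_width: 0.0001
time_s: 5.3
ee_pos: [0.2876, -0.4415, 0.2502]
eef_rot: [-3.116, -0.018, -1.612]
force: [0.7, 0.9, -1.3]
grip_width: 0.0004
```

View pics/crop5.png

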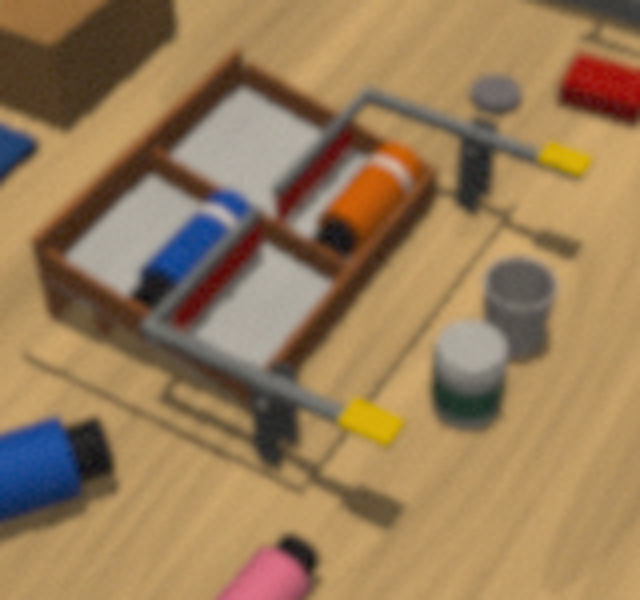

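View pics/crop6.png

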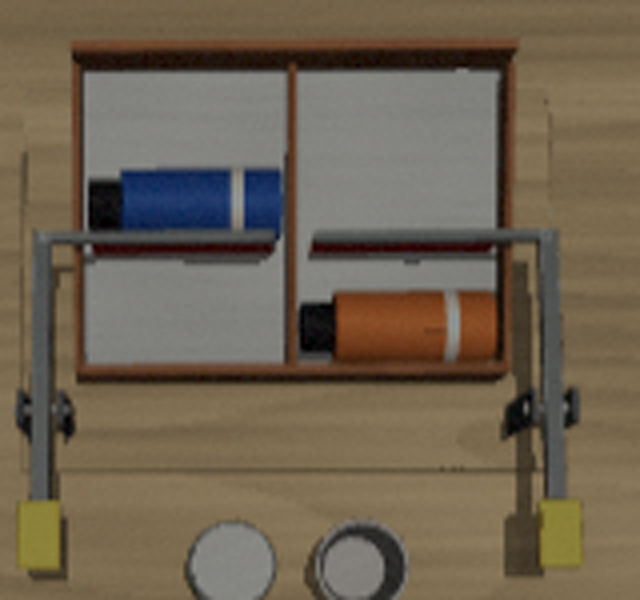

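The orange bottle lies at the end stop (top crop 400,327), both levers are back up and the gates are shut. The blue bottle, mug and can are unmoved, so I hand in.

```bash
python3 -c "
from station import ctrl
print(ctrl.hand_in())"
```

```text
the job is handed in; nothing more can be done
None
```

I pressed the right lever's yellow pad with closed fingertips, since the orange bottle lay in the right lane. The gate lifted and the bottle rolled down to the end stop. I then let the lever come back up, moved the arm clear, and handed in at about 5.4 s of the 32 s allowed.

In the last two pictures (one top, one side):
- **Orange bottle:** it rests against its end stop.
- **Levers and gates:** both pads and gates are back where they started.
- **Blue bottle, mug and can:** unmoved compared with the first crop.
- **Arm:** it is clear, with no contact force beyond sensor noise.

The press peaked at about 15 N at the wrist in the readings taken at the end of each move. While I held the pad, the fingers crept up about 8 mm, but the bottle had already passed the gate. None of my checks failed or disagreed. I did not look again at the items farther from the rack, such as the green bottle, tape roll and torch. The lever angles and bottle positions were judged from the pictures, not measured. The hand-in reports no verdict.

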